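# Put the ring box away in the stay-lidded bench chest

### The job

Raise the lid of the small steel chest until its folding side brace goes past straight and locks, so the lid stands open by itself, and then set the hinged ring box down upright inside without dropping it, while the lid stays locked open. Then lift the knee of the brace back over its dead point, fold it and lower the lid under control, not letting it drop, until it is fully shut. Leave the other things on the board where they are.

Things in the scene. Friction and masses are not known exactly. Their poses are not given: they have to be found in the camera images.
- chest: Low grey steel chest, open top, 160 deep (x) x 200 wide (y) x 65 mm high, walls 4 mm, fixed. Origin: centre of its underside; x points from its front (handle side, toward the robot) to its back (hinge side), y to its left, z up. Inner floor 5 mm above the origin. A folding brace is on the outside of its right (-y) end.
- lid (a joint): Flat lid 160 x 200 x 12 mm, 0.4 kg, hinged along the back rim, lightly damped. Angle in rad, grows as it opens: 0 shut, 1.28 the highest it goes (brace exactly straight; it comes up solid there), 1.25 standing locked on the brace. From any unlocked angle it falls shut by its weight.
- knee (a joint): Knee of the brace (two 55.2 mm links), rad: 0 lid shut, 2.63 straight (dead point), 2.98 at its stop = locked, sagging 0.35 past straight. Lift the lid to its very top, then ease it back: the knob's weight makes the knee sag and lock. To unlock lift the knob over the straight line (1 to 5 N; lid rises 0.03 rad); then the lid's weight drives the knob on, up and to the chest's front.
- lid_handle (a point): Middle of the lid's handle: a round steel bar 12 mm thick, 90 mm long along chest y, 42 mm in front of the lid's front edge on two posts 90 mm apart (8 mm thick). At lid = 0 it is 71 mm above the chest's underside. It lies 202 mm from the hinge axis and 6 mm above the lid's under face.
- lid_hinge (a point): Point of the lid's hinge axis (along chest y) in the middle of the back rim, chest frame (80, 0, 65) mm.
- knee_knob (a point): Centre of the round brass knob at the knee: 18 mm thick, 38 long, axis along chest y, 16 to 54 mm outside the chest's right end (this point 36). The brace bars fill the 14 mm next to the chest. It circles brace_pin at 55.2 mm: locked about 136 deg, dead point 126, shut 36 deg (0 = toward the chest's front, -x; 90 = straight up). In the lid's last 0.25 rad it moves only 6 mm.
- brace_pin (a point): The lower, fixed pin of the brace on the chest's right end, at knob distance: chest frame (0, -136, 45) mm; its axis along chest y.
- ring_box: Small hinged ring box, 61 (x) x 52 (y) x 41 mm high, rounded and closed (its lid does not open), loose, about 0.08 kg. Origin: centre of its underside, z up. It stands at one of two places at the left of the board, the spool at the other. A microscope head overhangs the board between it and the chest (about x 0.45 to 0.6, y 0 to 0.2, above z 0.2 m), a motor hangs at (0.30, 0.50).
- wax_block: Bystander: plain wax block 38 x 52 x 26 mm. Origin: centre of its underside.
- solder_spool: Bystander: upright spool 46 mm across, 32 mm high. Origin: centre of its underside.
- tester_dock: Bystander: wedge-shaped instrument 62 x 124 x 57 mm left of the chest. Origin: centre of its underside.

How it is judged:
On the way, in this order (a step that is already met when the one before it is completed fails the run):
1. the lid stands open by itself on its locked brace, released (value of joint lid above 1.2 rad and value of joint knee above 2.85 rad and contact force between the fingers and anything else below 0.1 N), for 0.2 s.
2. the ring box stands inside the chest, released, the lid still locked open (all of step 1 and x of ring_box in the frame of chest between -0.06 and 0.06 m and y of ring_box in the frame of chest between -0.08 and 0.08 m and z of ring_box in the frame of chest between 0 and 0.012 m and angle between ring_box's own z axis and vertical below 0.15 rad), for 0.2 s.
At the end, for the whole second after the job is handed in: Ring box upright (within 0.15 rad) at rest on the chest's inner floor (underside less than 12 mm above the chest's underside), lid shut (below 0.04 rad) with its brace folded (knee below 0.3 rad) (value of joint lid below 0.04 rad and value of joint knee below 0.3 rad and x of ring_box in the frame of chest between -0.06 and 0.06 m and y of ring_box in the frame of chest between -0.08 and 0.08 m and z of ring_box in the frame of chest between 0 and 0.012 m and angle between ring_box's own z axis and vertical below 0.15 rad and linear speed of ring_box below 0.02 m/s); the robot touches nothing.
It fails at once if the lid drops: closes faster than 1.8 rad/s while more than 0.35 rad open (value of joint lid above 0.35 rad and velocity of joint lid below -1.8 rad/s).
It fails at once if the ring box is dropped or thrown: moves faster than 0.5 m/s untouched by the fingers (linear speed of ring_box above 0.5 m/s and contact force between the fingers and ring_box below 0.05 N).
It fails at once if the wax block is pushed more than 30 mm away (distance of wax_block from where it was at the start of the episode above 0.03 m).
It fails at once if the solder spool is pushed more than 30 mm away (distance of solder_spool from where it was at the start of the episode above 0.03 m).
It fails at once if the tester dock is pushed more than 30 mm away (distance of tester_dock from where it was at the start of the episode above 0.03 m).
It also fails if it takes over 72 s, if anything falls off the work surface, if the arm or the gripper's body presses on something with over 40 N, if the wrist force passes 120 N, or if a joint passes its speed limit or range.

### The arm

A 6-joint arm with a two-finger parallel gripper is mounted at the origin on a cart in front of the work surface, level with it; the furniture and walls round the work are solid. World frame = base frame: x ahead of the robot, y to its left, z up, the work surface at z = 0. Lengths are in m, angles in rad, forces in N, time in s.
With the tool pointing down it reaches from about 0.35 to 0.775 m from the base axis. Payload 7.3 kg.
Tool frame: the origin (TCP) lies on the centre line of the jaws, within the pads' length; the fingertips stand 11 mm ahead of it and the grasp point (between the pads) lies 8 mm behind it; z points along the fingers, y is the direction in which the jaws open and shut (so a half turn about z gives the same grasp; the last joint's range is limited). The gripper opens to 92 mm and grips with 3 to 60 N. Pads are 19 mm wide; open, the fingers measure 130 mm over their backs; the gripper's body (75 mm by 190 mm) begins 47 mm behind the grasp point.
Start: joints at [-1.312, 0.342, 1.524, -0, 1.275, -0.146], TCP at [0.207, -0.483, 0.238] pointing down, gripper open.
Joint ranges: [-2.53, 2.53], [-0.77, 2.02], [0.04, 2.7], [-1, 4.14], [0.28, 2.66], [-3.11, 3.11]. Speed limits (rad/s): [2.57, 2.57, 3.14, 3.14, 3.14, 3.14].

### API

Orientations are given as [roll, pitch, yaw] about the fixed x, y, z axes, in that order (R = Rz(yaw) Ry(pitch) Rx(roll)).
In Python, from cell import robot gives the robot as it stands.
- The arm moves only by the tool jog_arm, never from a script. Its argument "deltas" is one flat list of numbers, 6 for each row, row after row: the shift along the world's x, y, z in units of 0.1 m (1.0 is 0.1 m), then the turn, a rotation vector about the world's x, y, z in units of 90 degrees (1.0 is 90 degrees). A call has 1 to 5 rows; each row is the pose to reach, as a shift and turn from the pose commanded when the call began; what a row does not reach only later rows make up. A row lasts 1/12 s, in which the tool goes at most 41.7 mm and 7.16 degrees, less where a joint would pass 70% of its speed; a pose out of reach is approached as far as the arm can. A call with a number of a shift or a turn outside -1 to 1 is refused whole. A call with a gripper value outside its range is refused whole. "claw" is the opening, from 0 (shut) to 1 (fully open), set as the call begins (left out, the last holds). The fingers move at their own pace and stop on an object; "newtons" is the grip in N (left out, the last holds). Time passes only in rows, so rows that repeat a pose let the fingers close. It gives the time, the measured TCP pose, the force and the opening at its end, in the units of the state.
- robot.observe(): the state, without advancing time (a new reading comes with each control period).
- robot.read_camera(name): name is "scene" or "top" or "wrist"; returns the picture (400x640x3 uint8, red, green, blue); there is no depth.
- robot.camera_params(name): a dict with "fx", "fy", "cx", "cy" (pixels), "R" (3x3) and "t" (3): a world point X has camera coordinates R X + t. Camera axes: x right, y down, z forward; pixel columns grow to the right and rows downward; lengths in m; the calibration is good to about 2 mm. A picture is of the moment at which its call begins: read the wrist's pose just before it. camera_params takes no time and is no camera call; for the wrist camera it gives the pose at the moment of the call.
- robot.hand_in(): hands the job in, once; it reports no verdict.
The state is a dict: "time": time; "qpos": joint angles; "qvel": joint speeds; "joint_efforts": joint torques, N m; "tool_pos": TCP position; "tool_rot": TCP orientation; "contact_force": force on the tool from outside, world axes, zero at the start; "torque": the same for the moment, N m; "opening": finger opening in m.
Only numpy, scipy, OpenCV 4.12 (cv2) and the standard library are available. Lean on these libraries where they do the work, as an engineer would, in place of code of your own. Each camera call takes 0.05 s, during which the arm holds its last target. There are 200 camera calls.

## Working session

There is one attempt and no reset: what is moved stays moved. The work goes in short steps, Python scripts to look and compute and a tool call to move; the robot and the scene stay as the last step left them, time stands still between calls to the robot, and variables do not carry over. Pictures are saved under pics/ and viewed, about 8 in all and at most 12, crops included, and the job is handed in when it is done.

Besides the shell and the picture viewer there is one more tool, called by a JSON object that holds its "fn" and its "kwargs". jog_arm: Moves the arm, as the interface text tells. Its arguments: {"type":"object","properties":{"deltas":{"type":"array","items":{"type":"number"}},"claw":{"type":"number"},"newtons":{"type":"number"}},"required":["deltas"]}

```bash
mkdir -p pics; ls
python3 - <<'E'
from cell import robot
import cv2,numpy as np
s=robot.observe();print(s['time'],s['tool_pos'],s['tool_rot'])
for n in('top','scene'):
    im=robot.read_camera(n);cv2.imwrite(f'pics/{n}0.png',im[:,:,::-1])
    p=robot.camera_params(n);print(n,p)
E
```

```text
pics
0.0 [ 0.20667143 -0.48217604  0.23705577] [-3.14008841e+00 -2.22063318e-04  4.04763907e-01]
top {'fx': 447.7302837198123, 'fy': 447.7302837198123, 'cx': 317.536689448472, 'cy': 191.7494996591342, 'R': array([[-0.01009188, -0.99992327,  0.00718429],
       [-0.98911186,  0.00892735, -0.14689462],
       [ 0.14681921, -0.00858851, -0.98912606]]), 't': array([-0.03454731,  0.55453414,  1.40990761])}
scene {'fx': 376.7190472959501, 'fy': 376.7190472959501, 'cx': 314.6933859764631, 'cy': 197.7728235917669, 'R': array([[-0.63887898, -0.76909721,  0.01797591],
       [-0.49928254,  0.39674422, -0.77026681],
       [ 0.58527822, -0.50108233, -0.63746835]]), 't': array([0.29194387, 0.33242757, 0.82432676])}
```

View pics/top0.png

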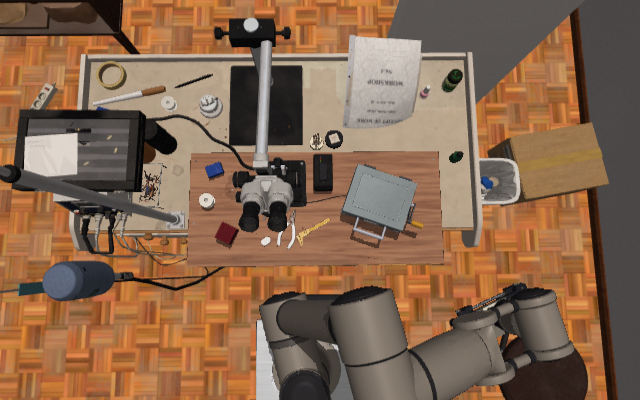

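View pics/scene0.png

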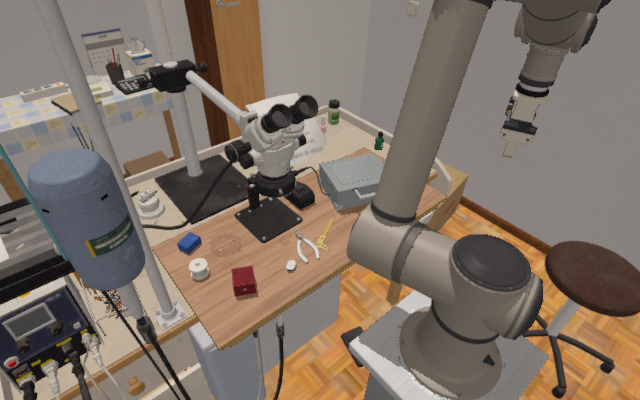

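The top view shows the chest near (380,200) with its handle at (368,238) and the brass knob at (413,223). The red ring box is at (227,234), the spool at (207,201), the blue wax at (214,171) and the dock at (322,172).

```bash
cat > h.py <<'E'
from cell import robot
import cv2,numpy as np
def ray(n,uv,z,p=None):
    p=p or robot.camera_params(n);R,t=p['R'],p['t']
    uv=np.atleast_2d(uv).astype(float)
    d=np.c_[(uv[:,0]-p['cx'])/p['fx'],(uv[:,1]-p['cy'])/p['fy'],np.ones(len(uv))]@R
    c=-R.T@t
    return c+d*((z-c[2])/d[:,2])[:,None]
def proj(n,X,p=None):
    p=p or robot.camera_params(n);q=np.atleast_2d(X)@p['R'].T+p['t']
    return np.c_[q[:,0]/q[:,2]*p['fx']+p['cx'],q[:,1]/q[:,2]*p['fy']+p['cy']]
E
python3 - <<'E'
from h import *
im=cv2.imread('pics/top0.png');hsv=cv2.cvtColor(im,cv2.COLOR_BGR2HSV)
def blob(m,x0,y0,x1,y1):
    k=np.zeros(m.shape[:2],np.uint8);k[y0:y1,x0:x1]=m[y0:y1,x0:x1]
    c=max(cv2.findContours(k,0,1)[0],key=cv2.contourArea);return c
H,S,V=cv2.split(hsv)
red=((H<8)|(H>170))&(S>120)&(V>40)
c=blob((red*255).astype(np.uint8),210,215,242,252);r=cv2.minAreaRect(c);print('box px',r, ray('top',r[0],.02),'\n',ray('top',cv2.boxPoints(r),.041))
print('lid hsv',hsv[195,380],hsv[210,360],'wood',hsv[170,430])
lid=((H>75)&(H<115)&(V>90)).astype(np.uint8)*255
lid=cv2.morphologyEx(lid,cv2.MORPH_OPEN,np.ones((5,5)))
c=blob(lid,335,155,425,248);r=cv2.minAreaRect(c);b=cv2.boxPoints(r);print('lid',r,cv2.contourArea(c));w=ray('top',b,.077);print(w,w.mean(0))
print('sides',np.linalg.norm(w-np.roll(w,1,0),axis=1))
br=((H>15)&(H<32)&(S>130)&(V>110)).astype(np.uint8)*255
c=blob(br,405,210,432,235);print('knob',cv2.minAreaRect(c),ray('top',cv2.minAreaRect(c)[0],.077))
a=cv2.resize(im[145:255,330:440],None,fx=5,fy=5,interpolation=2);d=cv2.resize(im[210:260,195:245],None,fx=5,fy=5,interpolation=2)
o=np.zeros((550,800,3),np.uint8);o[:,:550]=a;o[:250,550:]=d;cv2.imwrite('pics/crop.png',o)
E
```

```text
box px ((225.70004272460938, 233.10003662109375), (18.335756301879883, 18.335756301879883), 26.56505012512207) [[0.42459136 0.25879885 0.02      ]] 
 [[0.4107312  0.29355916 0.041     ]
 [0.46284005 0.26857921 0.041     ]
 [0.43608386 0.21566516 0.041     ]
 [0.38424677 0.24087429 0.041     ]]
lid hsv [ 81  12 145] [ 86  12 146] wood [ 11 117 166]
lid ((379.6000061035156, 196.6999969482422), (62.929317474365234, 49.64775848388672), 18.434947967529297) 2753.5
[[ 0.48924195 -0.11547888  0.077     ]
 [ 0.63981507 -0.16834365  0.077     ]
 [ 0.57374059 -0.35644848  0.077     ]
 [ 0.42504326 -0.3009251   0.077     ]] [ 0.53196022 -0.23529903  0.077     ]
sides [0.19624417 0.15958367 0.19937217 0.15872536]
knob ((416.95001220703125, 223.65000915527344), (11.700427055358887, 5.0596442222595215), 18.434947967529297) [[ 0.44504781 -0.3498304   0.077     ]]
```

View pics/crop.png

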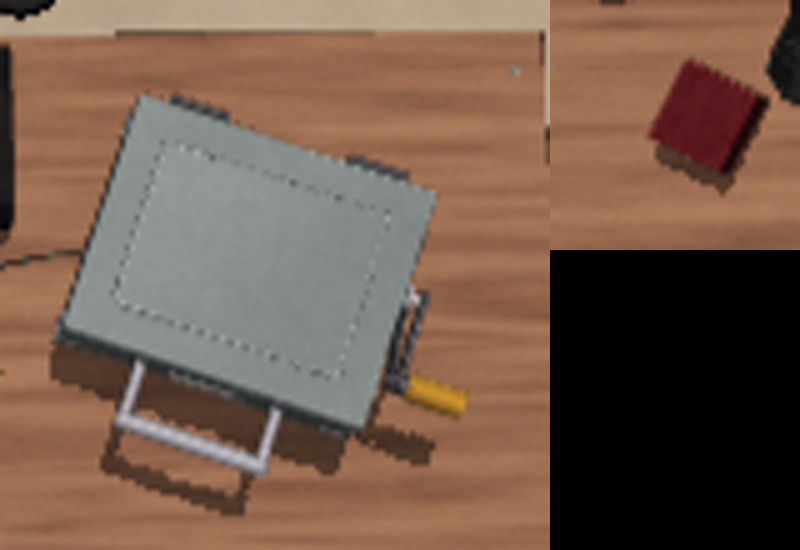

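The crop shows the lid corners (145,95), (435,193), (360,432) and (62,330), and the handle bar running from (118,422) to (265,467). The knob tip is at (460,405), and the box's top face is at about (690,58)–(725,170). Next I'll fix the chest frame and the first move.

```bash
cat >> h.py <<'E'
def fit_frame(local,world):  # 2D rigid fit -> yaw, origin
    l,w=local-local.mean(0),world-world.mean(0)
    a=np.arctan2((l[:,0]*w[:,1]-l[:,1]*w[:,0]).sum(),(l*w).sum())
    c,s=np.cos(a),np.sin(a);return a,world.mean(0)-np.array([[c,-s],[s,c]])@local.mean(0)
E
python3 - <<'E'
from h import *
f=lambda L:np.array([[330+u/5-.4,145+v/5-.4] for u,v in L])
w=ray('top',f([(145,95),(435,193),(360,432),(62,330)]),.077)[:,:2]
l=np.array([[.08,.1],[.08,-.1],[-.08,-.1],[-.08,.1]])
a,o=fit_frame(l,w);print('yaw',np.degrees(a),o)
R=np.array([[np.cos(a),-np.sin(a)],[np.sin(a),np.cos(a)]])
print('res',w-(l@R.T+o))
print('handle pred',R@[-.122,0]+o,'seen',ray('top',f([(118,422),(265,467)]),.071).mean(0))
print('knob pred',R@[-.0447,-.136]+o,'seen',ray('top',f([(435,395)]),.080))
b=ray('top',np.array([[195+(u-550)/5-.4,210+v/5-.4] for u,v in [(690,58),(770,98),(728,174),(651,135)]]),.041);print(b,b.mean(0),np.linalg.norm(b-np.roll(b,1,0),axis=1))
E
```

```text
yaw -19.713160960603634 [ 0.53069144 -0.23558086]
res [[-0.00124905 -0.0030805 ]
 [ 0.00116692  0.00249567]
 [ 0.00090102  0.00190422]
 [-0.00081889 -0.00131938]]
handle pred [ 0.41584149 -0.19442885] seen [ 0.41612548 -0.19595137  0.071     ]
knob pred [ 0.44273681 -0.34853249] seen [[ 0.44499178 -0.34805031  0.08      ]]
[[0.46152588 0.26535229 0.041     ]
 [0.43542689 0.21373932 0.041     ]
 [0.3873946  0.23966279 0.041     ]
 [0.41259351 0.2891491  0.041     ]] [0.42423522 0.25197588 0.041     ] [0.054412   0.05783647 0.05458139 0.05553269]
```

{"fn": "jog_arm", "kwargs": {"deltas": [0.23,0.32,-0.07,0,0,0.06,0.47,0.64,-0.13,0,0,0.12,0.7,0.96,-0.2,0,0,0.175], "claw": 0.4, "newtons": 15}}

```text
time: 0.35
tool_pos: [0.277, -0.3855, 0.2171]
tool_rot: [-3.141, -0.0, 0.682]
contact_force: [0.5, 0.0, 0.6]
opening: 0.0763
```

{"fn": "jog_arm", "kwargs": {"deltas": [0.23,0.32,-0.07,0,0,0.06,0.47,0.64,-0.13,0,0,0.12,0.7,0.96,-0.2,0,0,0.175]}}

```text
time: 0.6
tool_pos: [0.3474, -0.2888, 0.1974]
tool_rot: [-3.142, -0.0, 0.959]
contact_force: [0.6, -0.3, -0.4]
opening: 0.0562
```

{"fn": "jog_arm", "kwargs": {"deltas": [0.23,0.32,-0.07,0,0,0.06,0.47,0.64,-0.13,0,0,0.12,0.69,0.95,-0.2,0,0,0.175,0.69,0.95,-0.2,0,0,0.175]}}

```text
time: 0.93
tool_pos: [0.4177, -0.19, 0.1764]
tool_rot: [-3.139, -0.003, 1.239]
contact_force: [-0.5, -0.3, -0.4]
opening: 0.037
```

```bash
cat >> h.py <<'E'
def snap(n,name):
    p=robot.camera_params(n);im=robot.read_camera(n)[:,:,::-1].copy();cv2.imwrite(f'pics/{name}.png',im);return p,im
def st():
    s=robot.observe();print('t',round(s['time'],2),'p',np.round(s['tool_pos'],4),'r',np.round(np.degrees(s['tool_rot']),1),'F',np.round(s['contact_force'],1),'op',round(float(s['opening']),4),'q',np.round(s['qpos'],2));return s
E
python3 - <<'E'
from h import *
st();p,im=snap('wrist','w1')
for X in [(.416,-.195,.071),(.4585,-.211,.071)]: print(proj('wrist',X,p))
np.save('w1p.npy',p,allow_pickle=True)
E
```

```text
t 0.93 p [ 0.4177 -0.19    0.1764] r [-179.9   -0.2   71. ] F [-0.5 -0.3 -0.4] op 0.037 q [-0.6   0.29  1.79  0.    1.07 -0.27]
[[323.26302645 206.37137231]]
[[372.29185046 207.7147501 ]]
```

View pics/w1.png

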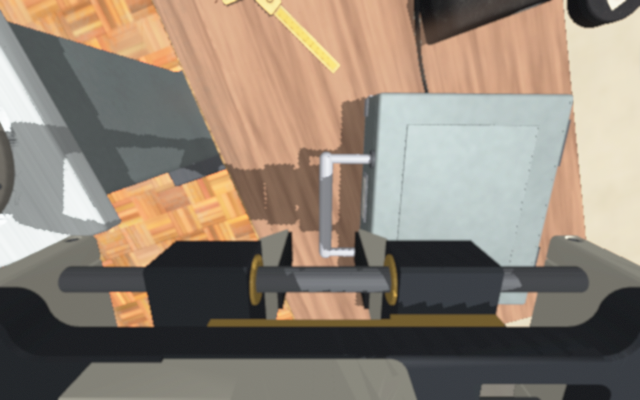

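The wrist view shows the bar in column ~325, rows 155–255, and I predicted (323,206), so the frame is good. Descending and gripping.

{"fn": "jog_arm", "kwargs": {"deltas": [0.01,0,-0.2,0,0,0,0.01,0,-0.5,0,0,0,0.01,0,-0.75,0,0,0,0.01,0,-0.75,0,0,0], "claw": 0.31}}

```text
time: 1.32
tool_pos: [0.4139, -0.1948, 0.0991]
tool_rot: [-3.134, -0.002, 1.228]
contact_force: [-1.4, 0.4, -0.5]
opening: 0.0285
```

{"fn": "jog_arm", "kwargs": {"deltas": [0,0,-0.2,0,0,0,0,0,-0.4,0,0,0,0,0,-0.4,0,0,0]}}

```text
time: 1.57
tool_pos: [0.4153, -0.1956, 0.0612]
tool_rot: [-3.137, -0.001, 1.228]
contact_force: [-0.7, 0.0, -0.1]
opening: 0.0284
```

{"fn": "jog_arm", "kwargs": {"deltas": [0,0,0,0,0,0,0,0,0,0,0,0,0,0,0,0,0,0,0,0,0,0,0,0], "claw": 0, "newtons": 15}}

```text
time: 1.9
tool_pos: [0.4175, -0.1963, 0.0642]
tool_rot: [3.139, 0.001, 1.229]
contact_force: [-0.7, -0.5, 4.4]
opening: 0.0108
```

Run:
```python
from h import *
s=st()
a=np.radians(-19.6);ex=np.array([np.cos(a),np.sin(a),0])
h0=s['tool_pos']
P=lambda t:np.array([-201.9*np.cos(t)+6*np.sin(t),201.9*np.sin(t)+6*np.cos(t)])/100
for t in np.arange(0,1.29,.08).tolist()+[1.28,1.3]:
    d=P(t)-P(0);print(round(t,2),np.round([d[0]*ex[0],d[0]*ex[1],d[1]],3))
```

```text
t 1.9 p [ 0.4175 -0.1963  0.0642] r [1.798e+02 1.000e-01 7.040e+01] F [-0.7 -0.5  4.4] op 0.0108 q [-0.61  0.46  1.92 -0.    0.76 -0.26]
0.0 [ 0. -0.  0.]
0.08 [ 0.011 -0.004  0.161]
0.16 [ 0.033 -0.012  0.321]
0.24 [ 0.068 -0.024  0.478]
0.32 [ 0.114 -0.041  0.632]
0.4 [ 0.172 -0.061  0.781]
0.48 [ 0.241 -0.086  0.926]
0.56 [ 0.321 -0.114  1.063]
0.64 [ 0.41  -0.146  1.194]
0.72 [ 0.509 -0.181  1.316]
0.8 [ 0.617 -0.22   1.43 ]
0.88 [ 0.734 -0.261  1.534]
0.96 [ 0.857 -0.305  1.628]
1.04 [ 0.988 -0.352  1.712]
1.12 [ 1.124 -0.4    1.783]
1.2 [ 1.265 -0.451  1.844]
1.28 [ 1.411 -0.502  1.891]
1.28 [ 1.411 -0.502  1.891]
1.3 [ 1.448 -0.515  1.901]
```

{"fn": "jog_arm", "kwargs": {"deltas": [0.011,-0.004,0.161,0,0,0,0.033,-0.012,0.321,0,0,0,0.068,-0.024,0.478,0,0,0,0.114,-0.041,0.632,0,0,0,0.172,-0.061,0.781,0,0,0]}}

```text
time: 2.32
tool_pos: [0.4342, -0.2022, 0.1423]
tool_rot: [3.14, 0.001, 1.23]
contact_force: [1.8, -3.5, -5.1]
opening: 0.0111
```

{"fn": "jog_arm", "kwargs": {"deltas": [0.069,-0.025,0.145,0,0,0,0.149,-0.053,0.282,0,0,0,0.238,-0.085,0.413,0,0,0,0.337,-0.12,0.535,0,0,0,0.445,-0.159,0.649,0,0,0]}}

```text
time: 2.73
tool_pos: [0.476, -0.2169, 0.2072]
tool_rot: [-3.136, 0.001, 1.23]
contact_force: [-10.9, 1.5, 6.5]
opening: 0.0115
```

Run:
```python
from h import *
st()
```

```text
t 2.73 p [ 0.476  -0.2169  0.2072] r [-179.7    0.    70.5] F [-10.9   1.5   6.5] op 0.0115 q [-0.57  0.37  1.57 -0.    1.21 -0.23]
```

{"fn": "jog_arm", "kwargs": {"deltas": [0.117,-0.041,0.104,0,0,0,0.24,-0.085,0.198,0,0,0,0.371,-0.132,0.282,0,0,0,0.507,-0.18,0.353,0,0,0,0.648,-0.231,0.414,0,0,0]}}

```text
time: 3.15
tool_pos: [0.543, -0.2407, 0.2499]
tool_rot: [3.141, 0.001, 1.229]
contact_force: [-2.7, 0.4, 2.9]
opening: 0.0114
```

{"fn": "jog_arm", "kwargs": {"deltas": [0.036,-0.013,0.012,0,0,0,0.073,-0.025,0.024,0,0,0,0.11,-0.039,0.036,0,0,0,0.146,-0.051,0.047,0,0,0,0.146,-0.051,0.047,0,0,0]}}

```text
time: 3.57
tool_pos: [0.5582, -0.2461, 0.2543]
tool_rot: [3.139, 0.001, 1.23]
contact_force: [-5.1, 0.7, 9.3]
opening: 0.0113
```

Run:
```python
from h import *
st();p,im=snap('scene','s1');cv2.imwrite('pics/s1c.png',cv2.resize(im[80:240,280:480],None,fx=4,fy=4)[:600])
a=np.radians(-19.6);R=np.array([[np.cos(a),-np.sin(a)],[np.sin(a),np.cos(a)]]);o=np.array([.531,-.2355])
for an in (146,136,126,116,106):
  k=np.radians(an);x=R@[-.0552*np.cos(k),-.154]+o;print(an,proj('scene',[*x,.045+.0552*np.sin(k)]),proj('top',[*x,.045+.0552*np.sin(k)]))
```

```text
t 3.57 p [ 0.5582 -0.2461  0.2543] r [1.798e+02 1.000e-01 7.050e+01] F [-5.1  0.7  9.3] op 0.0113 q [-0.54  0.49  1.25 -0.    1.4  -0.2 ]
146 [[392.39268968 155.41296484]] [[430.38057138 199.05630237]]
136 [[393.60740951 154.48476467]] [[430.43143673 200.5511678 ]]
126 [[394.96526657 154.02406394]] [[430.27515949 202.47201886]]
116 [[396.42764012 154.05528082]] [[429.91367955 204.76216642]]
106 [[397.95085727 154.58811215]] [[429.35639071 207.35002226]]
```

View pics/s1c.png

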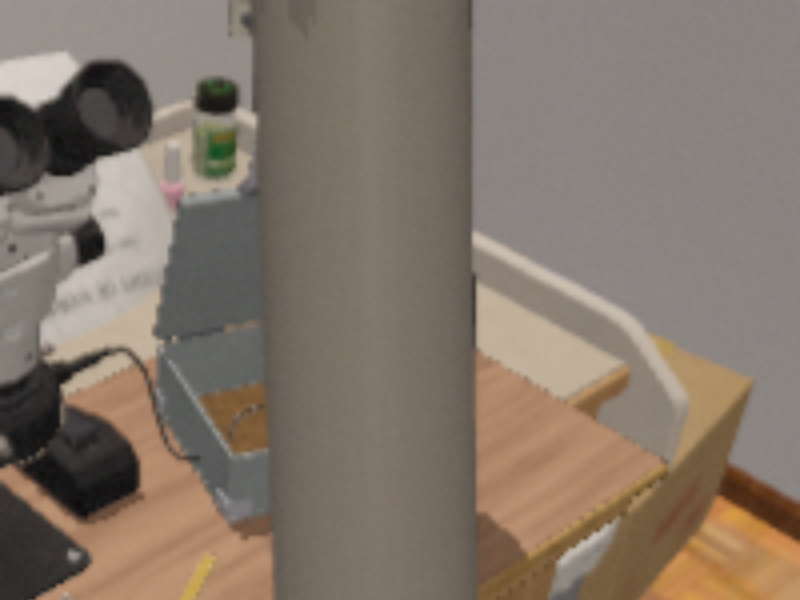

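The scene view shows the lid standing near vertical (crop 160–265, 190–335), but the arm hides the brace. I'll push gently on to the hard stop, checking force and the top view for the knob.

{"fn": "jog_arm", "kwargs": {"deltas": [0.02,-0.007,0.006,0,0,0,0.04,-0.014,0.012,0,0,0,0.04,-0.014,0.012,0,0,0]}}

```text
time: 3.87
tool_pos: [0.5599, -0.2467, 0.2548]
tool_rot: [-3.138, 0.001, 1.229]
contact_force: [-9.5, 2.8, 8.8]
opening: 0.011
```

Run:
```python
from h import *
st();p,im=snap('top','t1')
H,S,V=cv2.split(cv2.cvtColor(im,cv2.COLOR_BGR2HSV))
br=((H>15)&(H<32)&(S>130)&(V>90)).astype(np.uint8);br[:,:400]=0;br[:,440:]=0;br[:180]=0;br[240:]=0
n,l,s,c=cv2.connectedComponentsWithStats(br);print(s[1:],c[1:])
cv2.imwrite('pics/t1c.png',cv2.resize(im[140:250,340:460],None,fx=5,fy=5,interpolation=2))
```

```text
t 3.87 p [ 0.5599 -0.2467  0.2548] r [-179.8    0.    70.4] F [-9.5  2.8  8.8] op 0.011 q [-0.54  0.5   1.23 -0.    1.41 -0.2 ]
[[426 198   6   7  28]] [[428.28571429 201.03571429]]
```

View pics/t1c.png

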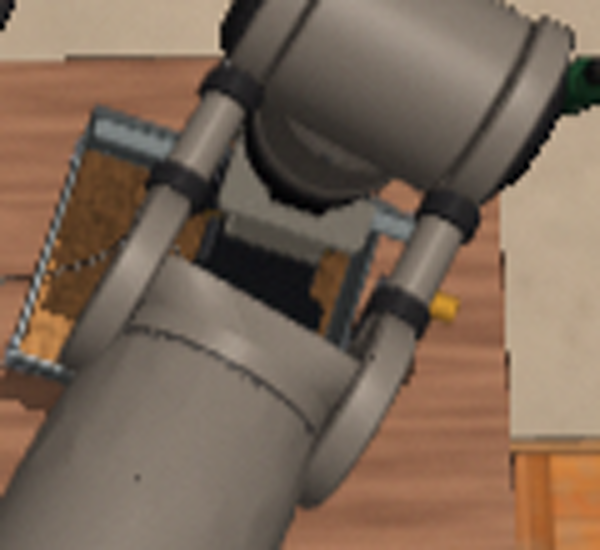

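The top view shows the knob tip at about (431,201), at or just past the dead point, and the force is rising at the stop. Easing back.

{"fn": "jog_arm", "kwargs": {"deltas": [-0.02,0.007,-0.006,0,0,0,-0.04,0.014,-0.012,0,0,0,-0.055,0.02,-0.016,0,0,0,-0.07,0.025,-0.02,0,0,0,-0.085,0.03,-0.025,0,0,0]}}

```text
time: 4.33
tool_pos: [0.5531, -0.2443, 0.2528]
tool_rot: [3.139, 0.001, 1.229]
contact_force: [-1.4, 0.3, 6.7]
opening: 0.0112
```

{"fn": "jog_arm", "kwargs": {"deltas": [-0.015,0.005,-0.004,0,0,0,-0.03,0.01,-0.009,0,0,0,-0.03,0.01,-0.009,0,0,0,-0.03,0.01,-0.009,0,0,0]}}

```text
time: 4.67
tool_pos: [0.5519, -0.2438, 0.2524]
tool_rot: [3.134, 0.001, 1.23]
contact_force: [4.5, -1.8, 6.0]
opening: 0.0114
```

```bash
cat >> h.py <<'E'
def knob(name):
    p,im=snap('top',name);H,S,V=cv2.split(cv2.cvtColor(im,cv2.COLOR_BGR2HSV))
    br=((H>15)&(H<32)&(S>130)&(V>90)).astype(np.uint8);br[:,:412]=0;br[:,440:]=0;br[:180]=0;br[240:]=0
    n,l,s,c=cv2.connectedComponentsWithStats(br);print('knob',s[1:],c[1:])
E
python3 - <<'E'
from h import *
st();knob('t2')
E
```

```text
t 4.67 p [ 0.5519 -0.2438  0.2524] r [1.796e+02 1.000e-01 7.040e+01] F [ 4.5 -1.8  6. ] op 0.0114 q [-0.54  0.47  1.28  0.    1.38 -0.2 ]
knob [[427 197   5   6  20]] [[429.   199.75]]
```

The force has reversed (the lid resists closing) and the knob sagged back, so it is locked. Releasing and rising.

{"fn": "jog_arm", "kwargs": {"deltas": [0.02,-0.007,0.006,0,0,0,0.02,-0.007,0.006,0,0,0]}}

```text
time: 4.88
tool_pos: [0.5528, -0.2441, 0.2527]
tool_rot: [3.138, 0.001, 1.23]
contact_force: [-1.3, 0.4, 7.0]
opening: 0.0113
```

{"fn": "jog_arm", "kwargs": {"deltas": [0,0,0,0,0,0,0,0,0,0,0,0,0,0,0.03,0,0,0], "claw": 0.33}}

```text
time: 5.13
tool_pos: [0.552, -0.2436, 0.253]
tool_rot: [-3.141, -0.0, 1.229]
contact_force: [0.2, -0.3, 0.1]
opening: 0.0269
```

{"fn": "jog_arm", "kwargs": {"deltas": [0,0,0.15,0,0,0,0,0,0.3,0,0,0,0,0,0.5,0,0,0,0,0,0.5,0,0,0]}}

```text
time: 5.47
tool_pos: [0.5534, -0.2444, 0.3074]
tool_rot: [3.135, 0.001, 1.23]
contact_force: [-0.3, -0.2, 0.7]
opening: 0.0304
```

Run:
```python
from h import *
st();knob('t3')
```

```text
t 5.47 p [ 0.5534 -0.2444  0.3074] r [1.796e+02 1.000e-01 7.040e+01] F [-0.3 -0.2  0.7] op 0.0304 q [-0.54  0.45  1.16  0.    1.52 -0.2 ]
knob [[419 194   3   5   8]
 [430 201   1   2   2]] [[420.25  196.125]
 [430.    201.5  ]]
```

Lid released and standing. Now to the ring box, passing in front of the microscope.

{"fn": "jog_arm", "kwargs": {"deltas": [-0.2,0.11,0,0,0,0.06,-0.4,0.22,0,0,0,0.12,-0.6,0.33,0,0,0,0.18,-0.8,0.45,0,0,0,0.25], "claw": 1}}

```text
time: 5.85
tool_pos: [0.471, -0.1982, 0.3018]
tool_rot: [-3.14, -0.001, 1.627]
contact_force: [0.5, -0.1, 0.5]
opening: 0.0526
```

{"fn": "jog_arm", "kwargs": {"deltas": [-0.2,0.12,-0.07,0,0,0.06,-0.4,0.25,-0.15,0,0,0.12,-0.6,0.38,-0.22,0,0,0.18,-0.8,0.5,-0.3,0,0,0.25]}}

```text
time: 6.18
tool_pos: [0.3908, -0.1478, 0.272]
tool_rot: [-3.141, -0.001, 2.019]
contact_force: [0.2, -0.8, 1.0]
opening: 0.079
```

{"fn": "jog_arm", "kwargs": {"deltas": [-0.08,0.22,-0.12,0,0,0.06,-0.15,0.45,-0.25,0,0,0.12,-0.22,0.68,-0.38,0,0,0.18,-0.3,0.9,-0.5,0,0,0.25]}}

```text
time: 6.52
tool_pos: [0.3611, -0.0577, 0.2218]
tool_rot: [-3.141, -0.001, 2.412]
contact_force: [0.2, 0.5, -0.0]
opening: 0.0911
```

{"fn": "jog_arm", "kwargs": {"deltas": [0,0.25,-0.05,0,0,0.05,0,0.5,-0.1,0,0,0.1,0,0.75,-0.15,0,0,0.15,0,1.0,-0.2,0,0,0.17]}}

```text
time: 6.85
tool_pos: [0.3614, 0.0423, 0.2023]
tool_rot: [-3.141, -0.001, 2.678]
contact_force: [1.4, -0.5, 0.8]
opening: 0.0918
```

{"fn": "jog_arm", "kwargs": {"deltas": [0.01,0.25,0,0,0,0,0.02,0.5,0,0,0,0,0.03,0.75,0,0,0,0,0.05,0.95,0,0,0,0]}}

```text
time: 7.18
tool_pos: [0.3663, 0.1376, 0.2024]
tool_rot: [-3.141, -0.001, 2.675]
contact_force: [-0.2, -0.4, -0.0]
opening: 0.0919
```

{"fn": "jog_arm", "kwargs": {"deltas": [0.12,0.25,0,0,0,0,0.25,0.5,0,0,0,0,0.38,0.75,0,0,0,0,0.5,0.95,0,0,0,0,0.5,0.95,0,0,0,0]}}

```text
time: 7.6
tool_pos: [0.4185, 0.2339, 0.2022]
tool_rot: [3.141, -0.0, 2.677]
contact_force: [-0.4, -0.1, -0.3]
opening: 0.0917
```

Run:
```python
from h import *
st();p,im=snap('wrist','w2');knob('t4')
u=proj('wrist',[(.4242,.252,.041)],p);print(u)
H,S,V=cv2.split(cv2.cvtColor(im,cv2.COLOR_BGR2HSV))
red=((((H<8)|(H>170))&(S>150)&(V>30))*255).astype(np.uint8)
c=max(cv2.findContours(red,0,1)[0],key=cv2.contourArea);print(cv2.contourArea(c),cv2.minAreaRect(c))
print(V[c[:,0,1].min()+5:c[:,0,1].max():8, int(u[0,0])])
```

```text
t 7.6 p [0.4185 0.2339 0.2022] r [179.9  -0.  153.4] F [-0.4 -0.1 -0.3] op 0.0917 q [ 0.35  0.29  1.7   0.    1.15 -0.76]
knob [[419 194  13   9  68]] [[425.         198.23529412]]
[[340.18445639 183.69284092]]
1920.5 ((343.56292724609375, 179.48635864257812), (43.697418212890625, 50.0380744934082), 1.7899105548858643)
[139 141 145 144 149 144]
```

View pics/w2.png

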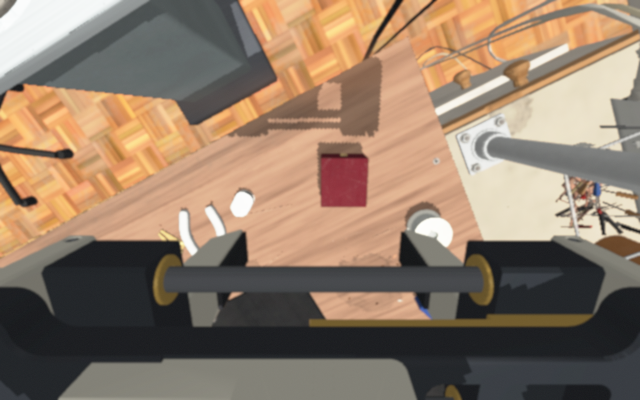

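The wrist view shows the red box squared to the jaws, with its top face at (320..368, 157..207) and the narrower side across the jaws. Working out the offset for a 12° tilted grasp.

Run:
```python
from h import *
print(ray('wrist',[(343.5,181.5),(320,182),(368,182),(344,157),(344,207)],.041))
```

```text
[[0.4212659  0.25337813 0.041     ]
 [0.41015584 0.23001048 0.041     ]
 [0.43388351 0.27723578 0.041     ]
 [0.39719742 0.26548206 0.041     ]
 [0.44811862 0.24116388 0.041     ]]
```

{"fn": "jog_arm", "kwargs": {"deltas": [0.02,0.1,-0.2,-0.02,-0.04,0,0.04,0.2,-0.4,-0.04,-0.0795,0,0.04,0.2,-0.8,-0.04,-0.0795,0,0.04,0.2,-1.0,-0.04,-0.0795,0,0.04,0.2,-1.0,-0.04,-0.0795,0]}}

```text
time: 8.12
tool_pos: [0.4176, 0.2489, 0.0992]
tool_rot: [-3.134, 0.134, 2.676]
contact_force: [-1.1, -0.4, 0.5]
opening: 0.0917
```

{"fn": "jog_arm", "kwargs": {"deltas": [0,0,0,0,0,0,0,0,0,0,0,0]}}

```text
time: 8.28
tool_pos: [0.4221, 0.2508, 0.1045]
tool_rot: [3.14, 0.141, 2.674]
contact_force: [0.2, -0.5, 0.8]
opening: 0.0918
```

Run:
```python
from h import *
from scipy.spatial.transform import Rotation as Ro
s=st();print(Ro.from_euler('xyz',s['tool_rot']).as_matrix().round(3))
```

```text
t 8.28 p [0.4221 0.2508 0.1045] r [179.9   8.1 153.2] F [ 0.2 -0.5  0.8] op 0.0918 q [ 0.45  0.41  1.86 -0.16  0.79 -0.55]
[[-0.884  0.451  0.126]
 [ 0.447  0.893 -0.062]
 [-0.14   0.001 -0.99 ]]
```

{"fn": "jog_arm", "kwargs": {"deltas": [0.01,0.02,-0.3,0,0,0,0.01,0.02,-0.55,0,0,0,0.01,0.02,-0.75,0,0,0,0.01,0.02,-0.82,0,0,0,0.01,0.02,-0.82,0,0,0]}}

```text
time: 8.7
tool_pos: [0.4225, 0.2527, 0.0212]
tool_rot: [-3.141, 0.139, 2.674]
contact_force: [-0.3, -0.8, -0.1]
opening: 0.0919
```

{"fn": "jog_arm", "kwargs": {"deltas": [0,0,0,0,0,0,0,0,0,0,0,0,0,0,0,0,0,0,0,0,0,0,0,0,0,0,0,0,0,0], "claw": 0, "newtons": 12}}

```text
time: 9.12
tool_pos: [0.4228, 0.2533, 0.022]
tool_rot: [3.14, 0.141, 2.674]
contact_force: [0.2, 0.4, 0.2]
opening: 0.0629
```

{"fn": "jog_arm", "kwargs": {"deltas": [0,0,0,0,0,0,0,0,0.1,0,0,0,0,0,0.3,0,0,0,0,0,0.6,0,0,0,0,0,0.9,0,0,0]}}

```text
time: 9.53
tool_pos: [0.4215, 0.2528, 0.1122]
tool_rot: [-3.14, 0.138, 2.675]
contact_force: [1.0, 0.6, -0.7]
opening: 0.0517
```

Run:
```python
from h import *
st();p,im=snap('wrist','w3')
H,S,V=cv2.split(cv2.cvtColor(im,cv2.COLOR_BGR2HSV))
red=((((H<8)|(H>170))&(S>150)&(V>30))*255).astype(np.uint8)
c=max(cv2.findContours(red,0,1)[0],key=cv2.contourArea);print(cv2.contourArea(c),cv2.minAreaRect(c))
```

```text
t 9.53 p [0.4215 0.2528 0.1122] r [-179.9    7.9  153.3] F [ 1.   0.6 -0.7] op 0.0517 q [ 0.45  0.4   1.84 -0.15  0.82 -0.55]
5270.0 ((322.5, 230.5), (67.0, 101.0), 90.0)
```

Box held (opening 51.7 mm). Carrying it to the chest.

{"fn": "jog_arm", "kwargs": {"deltas": [-0.1,-0.15,0.08,0,0,0,-0.22,-0.38,0.18,0,0,0,-0.34,-0.6,0.26,0,0,0,-0.45,-0.8,0.34,0,0,0,-0.55,-1.0,0.4,0,0,0], "newtons": 18}}

```text
time: 10.0
tool_pos: [0.3664, 0.1523, 0.1521]
tool_rot: [3.141, 0.14, 2.675]
contact_force: [0.1, -0.8, -1.0]
opening: 0.0518
```

{"fn": "jog_arm", "kwargs": {"deltas": [-0.01,-0.25,0.05,0,0,0,-0.02,-0.5,0.1,0,0,0,-0.03,-0.75,0.15,0,0,0,-0.03,-1.0,0.2,0,0,0]}}

```text
time: 10.33
tool_pos: [0.3637, 0.0522, 0.1719]
tool_rot: [3.141, 0.14, 2.675]
contact_force: [0.8, -0.1, -1.4]
opening: 0.0517
```

{"fn": "jog_arm", "kwargs": {"deltas": [0,-0.25,0,0,0,0,0,-0.5,0,0,0,0,0,-0.75,0,0,0,0,0,-1.0,0,0,0,0]}}

```text
time: 10.67
tool_pos: [0.364, -0.0479, 0.1718]
tool_rot: [3.141, 0.14, 2.675]
contact_force: [0.5, 0.7, -0.9]
opening: 0.052
```

{"fn": "jog_arm", "kwargs": {"deltas": [0.09,-0.22,0,0,0,0.02,0.18,-0.45,0,0,0,0.04,0.27,-0.68,0,0,0,0.06,0.35,-0.9,0,0,0,0.08]}}

```text
time: 11.0
tool_pos: [0.3995, -0.1381, 0.1717]
tool_rot: [3.141, 0.14, 2.802]
contact_force: [0.5, 0.6, -1.0]
opening: 0.0518
```

{"fn": "jog_arm", "kwargs": {"deltas": [0.25,-0.22,0,0,0,0,0.5,-0.43,0,0,0,0,0.75,-0.65,0,0,0,0,0.98,-0.85,0,0,0,0,0.98,-0.85,0,0,0,0]}}

```text
time: 11.42
tool_pos: [0.5008, -0.2255, 0.1717]
tool_rot: [-3.141, 0.144, 2.799]
contact_force: [-0.3, 1.6, -0.3]
opening: 0.0518
```

Run:
```python
from h import *
st();p,im=snap('scene','s2');knob('t5')
cv2.imwrite('pics/s2c.png',cv2.resize(im[90:240,280:480],None,fx=4,fy=4))
```

```text
t 11.42 p [ 0.5008 -0.2255  0.1717] r [-179.9    8.2  160.4] F [-0.3  1.6 -0.3] op 0.0518 q [-0.58  0.38  1.68  0.04  0.95 -1.83]
knob [[419 194  13   9  64]] [[425.171875 198.125   ]]
```

View pics/s2c.png

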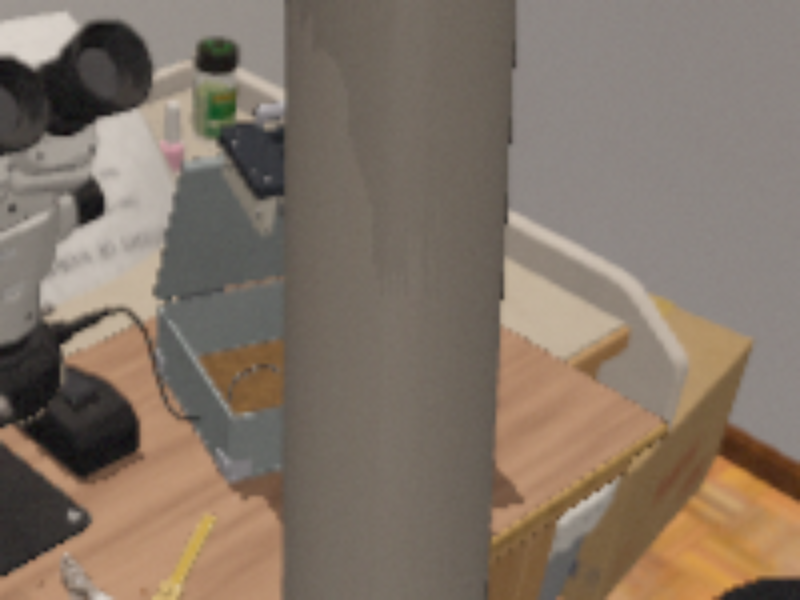

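The lid is still up and the arm hides the box. Lowering it, with the last millimetres by feel.

{"fn": "jog_arm", "kwargs": {"deltas": [0,0,-0.2,0,0,0,0,0,-0.45,0,0,0,0,0,-0.7,0,0,0,0,0,-0.9,0,0,0,0,0,-1.0,0,0,0]}}

```text
time: 11.93
tool_pos: [0.4952, -0.22, 0.0693]
tool_rot: [3.14, 0.135, 2.801]
contact_force: [-0.5, 0.1, -1.0]
opening: 0.052
```

{"fn": "jog_arm", "kwargs": {"deltas": [0,0,-0.1,0,0,0,0,0,-0.25,0,0,0,0,0,-0.32,0,0,0,0,0,-0.32,0,0,0,0,0,-0.32,0,0,0]}}

```text
time: 12.35
tool_pos: [0.4975, -0.2218, 0.0397]
tool_rot: [3.141, 0.14, 2.8]
contact_force: [0.2, -0.5, -1.1]
opening: 0.0518
```

{"fn": "jog_arm", "kwargs": {"deltas": [0,0,-0.02,0,0,0,0,0,-0.04,0,0,0,0,0,-0.06,0,0,0,0,0,-0.06,0,0,0]}}

```text
time: 12.68
tool_pos: [0.4974, -0.2219, 0.0333]
tool_rot: [3.141, 0.14, 2.8]
contact_force: [-0.1, -0.2, -1.0]
opening: 0.0519
```

{"fn": "jog_arm", "kwargs": {"deltas": [0,0,-0.01,0,0,0,0,0,-0.02,0,0,0,0,0,-0.02,0,0,0]}}

```text
time: 12.93
tool_pos: [0.4973, -0.2218, 0.0311]
tool_rot: [3.141, 0.14, 2.8]
contact_force: [-0.6, -0.6, -0.7]
opening: 0.0521
```

{"fn": "jog_arm", "kwargs": {"deltas": [0,0,-0.01,0,0,0,0,0,-0.02,0,0,0,0,0,-0.02,0,0,0]}}

```text
time: 13.18
tool_pos: [0.4976, -0.2218, 0.0298]
tool_rot: [3.141, 0.141, 2.8]
contact_force: [-2.7, 1.4, 3.9]
opening: 0.0517
```

{"fn": "jog_arm", "kwargs": {"deltas": [0,0,-0.01,0,0,0,0,0,-0.02,0,0,0,0,0,-0.02,0,0,0]}}

```text
time: 13.43
tool_pos: [0.4978, -0.2219, 0.0294]
tool_rot: [-3.141, 0.142, 2.801]
contact_force: [-7.2, 4.2, 20.8]
opening: 0.0521
```

Seated on the floor at z≈0.030. Unloading, opening and rising along the tool axis.

{"fn": "jog_arm", "kwargs": {"deltas": [0,0,0.025,0,0,0,0,0,0.025,0,0,0]}}

```text
time: 13.6
tool_pos: [0.4977, -0.2221, 0.0304]
tool_rot: [-3.141, 0.141, 2.8]
contact_force: [0.3, -0.2, -0.9]
opening: 0.0518
```

{"fn": "jog_arm", "kwargs": {"deltas": [0,0,0,0,0,0,0,0,0,0,0,0,0,0,0,0,0,0,0,0,0,0,0,0], "claw": 0.85}}

```text
time: 13.93
tool_pos: [0.4973, -0.2219, 0.0295]
tool_rot: [3.141, 0.139, 2.8]
contact_force: [-0.3, 0.6, -0.1]
opening: 0.074
```

{"fn": "jog_arm", "kwargs": {"deltas": [-0.01,0.005,0.1,0,0,0,-0.04,0.015,0.3,0,0,0,-0.08,0.03,0.6,0,0,0,-0.13,0.05,0.95,0,0,0,-0.13,0.05,0.95,0,0,0]}}

```text
time: 14.35
tool_pos: [0.4866, -0.2183, 0.1313]
tool_rot: [-3.139, 0.15, 2.801]
contact_force: [1.5, -0.3, 0.1]
opening: 0.078
```

Run:
```python
from h import *
st();p,im=snap('wrist','w4')
H,S,V=cv2.split(cv2.cvtColor(im,cv2.COLOR_BGR2HSV))
red=((((H<8)|(H>170))&(S>150)&(V>30))*255).astype(np.uint8)
c=max(cv2.findContours(red,0,1)[0],key=cv2.contourArea);r=cv2.minAreaRect(c);print(cv2.contourArea(c),r,ray('wrist',r[0],.046,p))
a=np.radians(-19.6);R=np.array([[np.cos(a),-np.sin(a)],[np.sin(a),np.cos(a)]]);o=np.array([.531,-.2355])
print((ray('wrist',cv2.boxPoints(r),.046,p)[:,:2]-o)@R)
knob('t6')
```

```text
t 14.35 p [ 0.4866 -0.2183  0.1313] r [-179.9    8.6  160.5] F [ 1.5 -0.3  0.1] op 0.078 q [-0.59  0.4   1.78  0.05  0.82 -1.84]
1315.5 ((324.0, 194.0), (42.0, 58.0), 90.0) [[ 0.4870605 -0.2181909  0.046    ]]
[[-0.06578108 -0.02196521]
 [-0.06583988  0.02501759]
 [-0.02732929  0.02673137]
 [-0.02724585 -0.02353765]]
knob [[419 195  13   8  67]] [[425.07462687 198.26865672]]
```

View pics/w4.png

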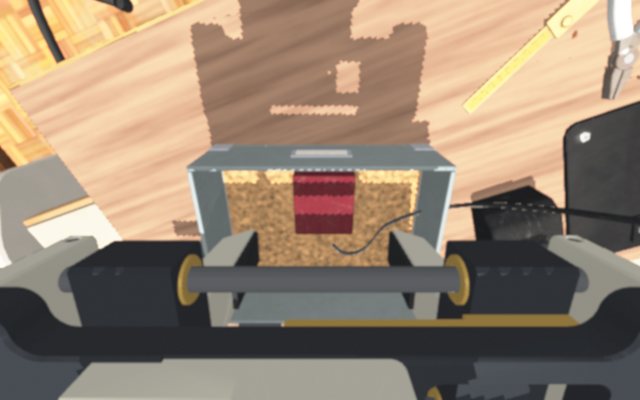

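The wrist view shows the box standing upright and released inside the chest (295–355, 172–233); the knob is unchanged, so the lid is still locked. Now the knob: untilt, swing the jaws to chest x, go outside the right end and lean 12° outward.

{"fn": "jog_arm", "kwargs": {"deltas": [-0.1,0.02,0.15,0.01,0.028,0,-0.2,0.05,0.3,0.02,0.056,0,-0.3,0.08,0.45,0.03,0.084,0,-0.4,0.1,0.6,0.03,0.084,0], "claw": 0.45}}

```text
time: 14.78
tool_pos: [0.4442, -0.2068, 0.1841]
tool_rot: [3.141, -0.005, 2.8]
contact_force: [0.0, -0.2, -0.5]
opening: 0.056
```

{"fn": "jog_arm", "kwargs": {"deltas": [0,-0.12,0.1,0,0,-0.066,0,-0.24,0.2,0,0,-0.132,0,-0.36,0.3,0,0,-0.2,0,-0.48,0.4,0,0,-0.266,0,-0.6,0.5,0,0,-0.333]}}

```text
time: 15.2
tool_pos: [0.4439, -0.2671, 0.2338]
tool_rot: [-3.142, -0.003, 2.272]
contact_force: [-1.0, -0.7, 0.4]
opening: 0.0412
```

{"fn": "jog_arm", "kwargs": {"deltas": [0,-0.14,0,0,0,-0.066,0,-0.28,0,0,0,-0.132,0,-0.42,0,0,0,-0.2,0,-0.56,0,0,0,-0.266,0,-0.7,0,0,0,-0.333]}}

```text
time: 15.62
tool_pos: [0.444, -0.3372, 0.2332]
tool_rot: [-3.14, -0.003, 1.749]
contact_force: [0.2, -1.2, 0.4]
opening: 0.0413
```

{"fn": "jog_arm", "kwargs": {"deltas": [0.04,-0.1,0,0,0,-0.066,0.08,-0.2,0,0,0,-0.132,0.12,-0.3,0,0,0,-0.2,0.16,-0.4,0,0,0,-0.266,0.2,-0.5,0,0,0,-0.333]}}

```text
time: 16.03
tool_pos: [0.4642, -0.387, 0.2329]
tool_rot: [-3.139, -0.002, 1.226]
contact_force: [-0.1, 0.4, 0.3]
opening: 0.0411
```

{"fn": "jog_arm", "kwargs": {"deltas": [0.12,0,-0.07,0.03,-0.011,0,0.24,0,-0.15,0.06,-0.022,0,0.36,0,-0.22,0.09,-0.033,0,0.5,0,-0.3,0.126,-0.045,0,0.5,0,-0.3,0.126,-0.045,0]}}

```text
time: 16.45
tool_pos: [0.5144, -0.3871, 0.2002]
tool_rot: [-3.137, -0.216, 1.229]
contact_force: [-0.4, 1.4, -0.8]
opening: 0.0412
```

Run:
```python
from h import *
from scipy.spatial.transform import Rotation as Ro
s=st();print(Ro.from_euler('xyz',s['tool_rot']).as_matrix().round(3))
p,im=snap('wrist','w5')
a=np.radians(-19.6);R=np.array([[np.cos(a),-np.sin(a)],[np.sin(a),np.cos(a)]]);o=np.array([.531,-.2355])
k=np.radians(136)
for y in (-.116,-.136,-.154):print(y,proj('wrist',[*(R@[-.0552*np.cos(k),y]+o),.045+.0552*np.sin(k)],p))
```

```text
t 16.45 p [ 0.5144 -0.3871  0.2002] r [-179.8  -12.4   70.4] F [-0.4  1.4 -0.8] op 0.0412 q [-0.85  0.64  1.15  0.19  1.46 -0.54]
[[ 0.328  0.942  0.068]
 [ 0.92  -0.335  0.203]
 [ 0.214 -0.004 -0.977]]
-0.116 [[328.17353392 189.41703712]]
-0.136 [[328.13711842 210.02733052]]
-0.154 [[328.1046512  228.40298515]]
```

View pics/w5.png

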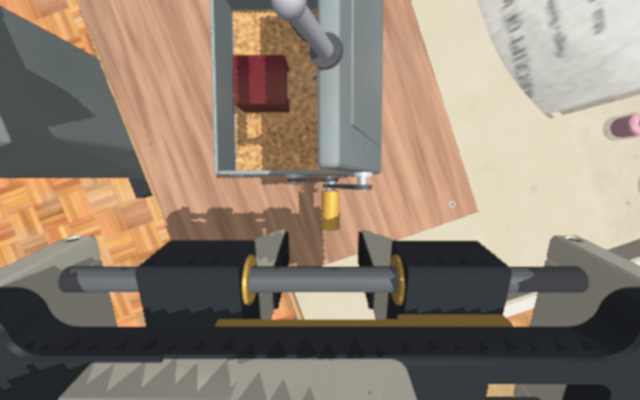

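The knob shows at (331, 190–229) against a predicted column of 328, as expected for locked. Descending over it.

{"fn": "jog_arm", "kwargs": {"deltas": [0.05,0.05,-0.2,0,0,0,0.09,0.09,-0.4,0,0,0,0.09,0.09,-0.6,0,0,0,0.09,0.09,-0.75,0,0,0,0.09,0.09,-0.75,0,0,0], "newtons": 25}}

```text
time: 16.92
tool_pos: [0.5216, -0.376, 0.1263]
tool_rot: [-3.136, -0.212, 1.231]
contact_force: [0.0, 0.9, -0.3]
opening: 0.0414
```

{"fn": "jog_arm", "kwargs": {"deltas": [0,0,0,0,0,0,0,0,0,0,0,0]}}

```text
time: 17.08
tool_pos: [0.5236, -0.3781, 0.1311]
tool_rot: [3.139, -0.209, 1.232]
contact_force: [-0.3, 0.4, 0.1]
opening: 0.0413
```

{"fn": "jog_arm", "kwargs": {"deltas": [0,0,-0.2,0,0,0,0,0,-0.4,0,0,0,0,0,-0.55,0,0,0,0,0,-0.55,0,0,0,0,0,-0.55,0,0,0]}}

```text
time: 17.5
tool_pos: [0.5235, -0.3781, 0.0756]
tool_rot: [3.14, -0.21, 1.231]
contact_force: [-0.3, -0.3, 0.2]
opening: 0.0412
```

{"fn": "jog_arm", "kwargs": {"deltas": [0,0,0,0,0,0,0,0,0,0,0,0,0,0,0,0,0,0,0,0,0,0,0,0,0,0,0,0,0,0], "claw": 0}}

```text
time: 17.92
tool_pos: [0.5244, -0.3785, 0.0758]
tool_rot: [3.137, -0.209, 1.231]
contact_force: [4.0, -0.7, 1.9]
opening: 0.0174
```

Run:
```python
from h import *
st()
a=np.radians(-19.6);ex=np.array([np.cos(a),np.sin(a)])
P=lambda d:np.array([-.552*np.cos(np.radians(d)),.552*np.sin(np.radians(d))])
for d in range(136,33,-4):
    q=P(d)-P(136);print(d,np.round([q[0]*ex[0],q[0]*ex[1],q[1]],3))
```

```text
t 17.92 p [ 0.5244 -0.3785  0.0758] r [179.8 -12.   70.6] F [ 4.  -0.7  1.9] op 0.0174 q [-0.83  0.75  1.3   0.2   1.2  -0.58]
136 [ 0. -0.  0.]
132 [-0.026  0.009  0.027]
128 [-0.054  0.019  0.052]
124 [-0.083  0.03   0.074]
120 [-0.114  0.041  0.095]
116 [-0.146  0.052  0.113]
112 [-0.179  0.064  0.128]
108 [-0.213  0.076  0.142]
104 [-0.248  0.088  0.152]
100 [-0.284  0.101  0.16 ]
96 [-0.32   0.114  0.166]
92 [-0.356  0.127  0.168]
88 [-0.392  0.14   0.168]
84 [-0.428  0.153  0.166]
80 [-0.464  0.165  0.16 ]
76 [-0.5    0.178  0.152]
72 [-0.535  0.19   0.142]
68 [-0.569  0.203  0.128]
64 [-0.602  0.214  0.113]
60 [-0.634  0.226  0.095]
56 [-0.665  0.237  0.074]
52 [-0.694  0.247  0.052]
48 [-0.722  0.257  0.027]
44 [-0.748  0.266  0.   ]
40 [-0.772  0.275 -0.029]
36 [-0.795  0.283 -0.059]
```

Knob gripped (17.4 mm). Leading it over the dead point along its circle.

{"fn": "jog_arm", "kwargs": {"deltas": [-0.013,0.004,0.014,0,0,0,-0.026,0.009,0.027,0,0,0,-0.04,0.014,0.04,0,0,0,-0.054,0.019,0.052,0,0,0,-0.068,0.025,0.063,0,0,0]}}

```text
time: 18.33
tool_pos: [0.5187, -0.3765, 0.0822]
tool_rot: [3.134, -0.209, 1.231]
contact_force: [8.3, -0.7, 0.3]
opening: 0.0172
```

{"fn": "jog_arm", "kwargs": {"deltas": [-0.015,0.005,0.011,0,0,0,-0.03,0.011,0.022,0,0,0,-0.046,0.016,0.032,0,0,0,-0.062,0.022,0.041,0,0,0,-0.078,0.027,0.05,0,0,0]}}

```text
time: 18.75
tool_pos: [0.5118, -0.3741, 0.0882]
tool_rot: [3.132, -0.209, 1.232]
contact_force: [8.0, -1.3, 5.3]
opening: 0.0177
```

Run:
```python
from h import *
st();p,im=snap('wrist','w6')
```

```text
t 18.75 p [ 0.5118 -0.3741  0.0882] r [179.4 -12.   70.6] F [ 8.  -1.3  5.3] op 0.0177 q [-0.84  0.72  1.33  0.2   1.19 -0.59]
```

View pics/w6.png

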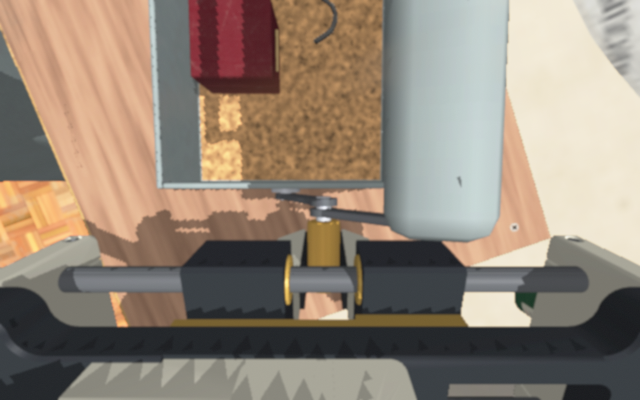

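Knob is held at (324,245) and the knee is past dead point. Continuing at a measured pace with a lighter grip.

{"fn": "jog_arm", "kwargs": {"deltas": [-0.016,0.006,0.008,0,0,0,-0.033,0.012,0.015,0,0,0,-0.05,0.018,0.022,0,0,0,-0.067,0.024,0.029,0,0,0,-0.084,0.03,0.034,0,0,0], "newtons": 16}}

```text
time: 19.22
tool_pos: [0.5028, -0.3709, 0.0919]
tool_rot: [3.133, -0.209, 1.232]
contact_force: [6.0, -1.2, 6.3]
opening: 0.0175
```

{"fn": "jog_arm", "kwargs": {"deltas": [-0.03,0.01,0.01,0,0,0,-0.054,0.019,0.013,0,0,0,-0.08,0.028,0.018,0,0,0,-0.108,0.038,0.02,0,0,0,-0.126,0.045,0.021,0,0,0]}}

```text
time: 19.63
tool_pos: [0.4879, -0.3655, 0.0923]
tool_rot: [3.139, -0.21, 1.231]
contact_force: [1.7, -1.3, 5.3]
opening: 0.0174
```

{"fn": "jog_arm", "kwargs": {"deltas": [-0.028,0.01,0,0,0,0,-0.057,0.02,-0.001,0,0,0,-0.086,0.031,-0.005,0,0,0,-0.115,0.041,-0.01,0,0,0,-0.144,0.051,-0.016,0,0,0]}}

```text
time: 20.05
tool_pos: [0.4726, -0.3598, 0.0894]
tool_rot: [-3.141, -0.211, 1.231]
contact_force: [0.2, -1.0, -1.0]
opening: 0.017
```

{"fn": "jog_arm", "kwargs": {"deltas": [-0.021,0.007,-0.005,0,0,0,-0.042,0.015,-0.012,0,0,0,-0.062,0.022,-0.021,0,0,0,-0.083,0.03,-0.031,0,0,0,-0.102,0.036,-0.039,0,0,0]}}

```text
time: 20.47
tool_pos: [0.4628, -0.356, 0.0857]
tool_rot: [3.141, -0.211, 1.231]
contact_force: [-0.2, -0.4, -0.6]
opening: 0.0172
```

Run:
```python
from h import *
st()
```

```text
t 20.47 p [ 0.4628 -0.356   0.0857] r [180.  -12.1  70.5] F [-0.2 -0.4 -0.6] op 0.0172 q [-0.88  0.65  1.48  0.2   1.13 -0.64]
```

Force is lower than expected, so I'll check numerically that the knob is still in the jaws.

Run:
```python
from h import *
p,im=snap('wrist','w7')
for n in('w6','w7'):
    im=cv2.imread(f'pics/{n}.png');H,S,V=cv2.split(cv2.cvtColor(im,cv2.COLOR_BGR2HSV))
    m=((H>15)&(H<30)&(S>150)&(V>60)).astype(np.uint8);m[:, :300]=0;m[:,345:]=0;m[:200]=0;m[300:]=0
    N,l,s,c=cv2.connectedComponentsWithStats(m);i=s[1:,4].argmax()+1;print(n,s[i],c[i])
# lid: handle and lid edge in the top view
p,im=snap('top','t7');knob('t8')
```

```text
w6 [ 308  221   32   44 1303] [323.32847276 243.20260936]
w7 [ 307  223   33   42 1289] [323.01163693 244.02792863]
knob [[414 215   5   4  10]
 [422 217   1   1   1]] [[415.7 216.1]
 [422.  217. ]]
```

View pics/w7.png

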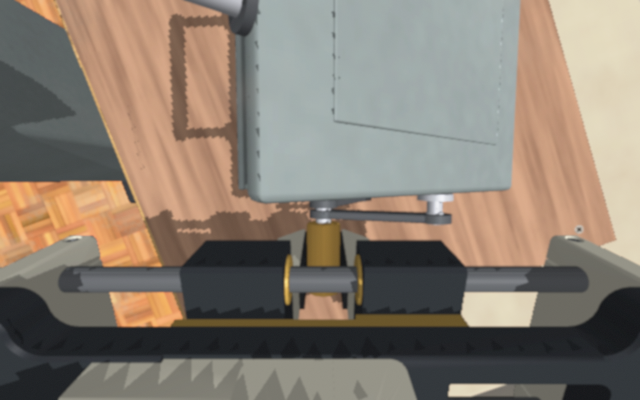

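The knob is still in the jaws at (323,244), and the lid is well down over the box. Finishing the fold slowly.

{"fn": "jog_arm", "kwargs": {"deltas": [-0.016,0.006,-0.009,0,0,0,-0.032,0.012,-0.018,0,0,0,-0.048,0.017,-0.028,0,0,0,-0.063,0.023,-0.039,0,0,0,-0.077,0.028,-0.05,0,0,0]}}

```text
time: 21.03
tool_pos: [0.4552, -0.3533, 0.0808]
tool_rot: [3.141, -0.211, 1.231]
contact_force: [-1.1, 1.7, -0.8]
opening: 0.0176
```

{"fn": "jog_arm", "kwargs": {"deltas": [-0.011,0.004,-0.009,0,0,0,-0.022,0.008,-0.018,0,0,0,-0.032,0.011,-0.027,0,0,0,-0.043,0.015,-0.036,0,0,0,-0.053,0.019,-0.046,0,0,0]}}

```text
time: 21.45
tool_pos: [0.4498, -0.3514, 0.0761]
tool_rot: [3.141, -0.211, 1.231]
contact_force: [-2.6, 2.4, -1.2]
opening: 0.0177
```

{"fn": "jog_arm", "kwargs": {"deltas": [-0.01,0.003,-0.01,0,0,0,-0.02,0.007,-0.02,0,0,0,-0.03,0.01,-0.031,0,0,0,-0.04,0.014,-0.046,0,0,0,-0.04,0.014,-0.046,0,0,0]}}

```text
time: 21.87
tool_pos: [0.4453, -0.3498, 0.0711]
tool_rot: [-3.141, -0.211, 1.231]
contact_force: [-4.9, 3.4, -4.9]
opening: 0.0176
```

Run:
```python
from h import *
st();p,im=snap('wrist','w8')
```

```text
t 21.87 p [ 0.4453 -0.3498  0.0711] r [-179.9  -12.1   70.5] F [-4.9  3.4 -4.9] op 0.0176 q [-0.9   0.64  1.55  0.2   1.08 -0.67]
```

The pull is still toward closing. A few more small steps.

{"fn": "jog_arm", "kwargs": {"deltas": [-0.006,0.002,-0.008,0,0,0,-0.012,0.004,-0.016,0,0,0,-0.018,0.006,-0.023,0,0,0,-0.023,0.008,-0.03,0,0,0,-0.023,0.008,-0.03,0,0,0]}}

```text
time: 22.33
tool_pos: [0.445, -0.3499, 0.0702]
tool_rot: [3.137, -0.21, 1.231]
contact_force: [-0.3, 4.2, 5.5]
opening: 0.0177
```

{"fn": "jog_arm", "kwargs": {"deltas": [-0.006,0.002,-0.008,0,0,0,-0.012,0.004,-0.016,0,0,0,-0.012,0.004,-0.016,0,0,0]}}

```text
time: 22.58
tool_pos: [0.4449, -0.3498, 0.0697]
tool_rot: [3.134, -0.21, 1.232]
contact_force: [2.0, 6.4, 11.0]
opening: 0.0173
```

The force has reversed, so the lid is shut. Releasing and backing off.

{"fn": "jog_arm", "kwargs": {"deltas": [0.012,-0.004,0.016,0,0,0,0.012,-0.004,0.016,0,0,0]}}

```text
time: 22.75
tool_pos: [0.4449, -0.3498, 0.07]
tool_rot: [3.138, -0.21, 1.232]
contact_force: [0.0, 4.5, 7.5]
opening: 0.0175
```

{"fn": "jog_arm", "kwargs": {"deltas": [0,0,0,0,0,0,0,0,0,0,0,0,0,0,0,0,0,0,0,0,0,0,0,0], "claw": 0.45}}

```text
time: 23.08
tool_pos: [0.4439, -0.3501, 0.0687]
tool_rot: [3.14, -0.21, 1.231]
contact_force: [-0.4, 0.1, 0.2]
opening: 0.0389
```

{"fn": "jog_arm", "kwargs": {"deltas": [-0.01,-0.03,0.15,0,0,0,-0.03,-0.08,0.4,0,0,0,-0.05,-0.14,0.7,0,0,0,-0.07,-0.2,0.98,0,0,0]}}

```text
time: 23.42
tool_pos: [0.4366, -0.3699, 0.1677]
tool_rot: [3.141, -0.21, 1.231]
contact_force: [0.1, -0.8, -0.3]
opening: 0.0413
```

{"fn": "jog_arm", "kwargs": {"deltas": [-0.15,-0.15,0.1,0,0,0,-0.4,-0.4,0.2,0,0,0,-0.7,-0.6,0.3,0,0,0,-0.9,-0.8,0.3,0,0,0,-0.9,-0.8,0.3,0,0,0]}}

```text
time: 23.83
tool_pos: [0.3433, -0.4537, 0.1972]
tool_rot: [3.14, -0.207, 1.226]
contact_force: [-0.2, 0.3, -0.5]
opening: 0.0416
```

Run:
```python
from h import *
st();p,im=snap('top','t9')
def lid(im):
    H,S,V=cv2.split(cv2.cvtColor(im,cv2.COLOR_BGR2HSV))
    k=((H>75)&(H<115)&(V>90)).astype(np.uint8)*255;k=cv2.morphologyEx(k,cv2.MORPH_OPEN,np.ones((5,5)))
    k[:155]=0;k[248:]=0;k[:,:335]=0;k[:,425:]=0
    c=max(cv2.findContours(k,0,1)[0],key=cv2.contourArea)
    br=((H>15)&(H<32)&(S>130)&(V>110)).astype(np.uint8);br[:210]=0;br[235:]=0;br[:,:405]=0;br[:,432:]=0
    return cv2.minAreaRect(c),cv2.contourArea(c),cv2.connectedComponentsWithStats(br)[2:]
im0=cv2.imread('pics/top0.png')
print(lid(im0));print(lid(im))
d=cv2.absdiff(im,im0).max(2)
print('diff px chest/handle area',(d[155:250,335:430]>40).sum(),'wax/spool/dock',[(d[a:b,c:e]>40).sum() for a,b,c,e in((160,182,202,228),(188,212,196,218),(150,195,310,335))],'box place',(d[215:252,210:242]>40).sum())
```

```text
t 23.83 p [ 0.3433 -0.4537  0.1972] r [179.9 -11.9  70.3] F [-0.2  0.3 -0.5] op 0.0416 q [-1.14  0.53  1.36  0.15  1.4  -0.83]
(((379.6000061035156, 196.6999969482422), (62.929317474365234, 49.64775848388672), 18.434947967529297), 2753.5, (array([[     0,      0,    640,    400, 255941],
       [   411,    220,     13,      8,     59]], dtype=int32), array([[319.47755147, 199.49444599],
       [416.88135593, 223.59322034]])))
(((379.788330078125, 196.62103271484375), (63.20106887817383, 49.67027282714844), 18.824710845947266), 2776.0, (array([[     0,      0,    640,    400, 255937],
       [   411,    220,     13,      8,     63]], dtype=int32), array([[319.47603121, 199.49407081],
       [416.87301587, 223.58730159]])))
diff px chest/handle area 0 wax/spool/dock [np.int64(0), np.int64(0), np.int64(0)] box place 402
```

The top view around the chest, lid, handle and knob matches the starting picture (0 changed pixels), and so do the wax block, spool and dock. Handing in.

```bash
python3 -c "
from cell import robot
print(robot.hand_in())"
```

```text
the job is handed in; nothing more can be done
None
```

I finished the job and handed it in after about 24 s of robot time. The hand-in reports no verdict, so the results below come from my own checks.

- **Lid opened:** I raised it by the handle to its stop and eased it back until the brace locked. After I let go it stood by itself.
- **Ring box placed:** I lowered it onto the chest floor by feel and released it; it touched down at tool z ≈ 0.030 m. The wrist picture then showed it upright and inside, at about x = -36 mm in the chest frame. I pressed it to about 21 N before backing off.
- **Lid closed:** I gripped the knob and led it over the dead point and down its circle until the pull reversed, which meant the lid was shut. Then I released and backed away.

**Last checks:**
- **Chest:** the final top view has no changed pixels (threshold 40) around the lid, handle and knob compared with the start.
- **Other things on the board:** no changed pixels at the wax block, spool or dock either.
- **Robot:** the wrist force read about 0, so the arm was touching nothing.
- **Not checked at the end:** I could not see the box once the lid was shut. I last saw it standing in place, still uncovered, just after the knee passed its dead point.

No check failed. My chest position was off by about 2 mm in the wrist views, and I corrected for that before gripping the knob.

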